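Start the quarter-turn screw in the deep well of a paper press

TASK

Take the screw with the longest crossbar out of the rack and lower it into the well of the press's empty post, bar in line with the two posts, until its flange is fully home. Then turn it a quarter turn clockwise (seen from above), so that its bar points across the press like the other post's, and let go. Leave the other two screws in the rack.

Things in the scene. Friction and masses are not known exactly. Their poses are not given: they have to be found in the camera images.
- long_screw_grip (a point): Steel screw, sizes in mm. Point: centre of the crossbar (60 long, 16 wide, 22 high), y along it, z up. Flange 56 wide, 6 thick; its underside, 33 below the point, rests on the rack (top 85 above table, places 85 apart along the bars). Under it a 10 mm shank, 60 long, with a cross-pin (6 thick, 28 long, parallel to the bar) 52 below the flange. Tip 93 below the point. 180 g.
- press_mid (a point): Centre of the fixed press, midway between its two 64 mm square posts, level with their flat tops (90 high). z up. Well: in the empty post, 80 towards +y; the other post, 80 towards -y, has its screw. Mouth: funnel 44 wide; from 10 down a 32 square bore; at 38-46 a 16 slot along y that the pin passes (bar along y, 20 deg play). Below, it turns clockwise. Home: bar centre 33 above the post's top.
- short_screw_grip (a point): A bystander in the rack, to be left there: a screw with a short crossbar (34 mm long, 16 mm wide, 22 mm high) and a flange 44 mm across. This point is the centre of its bar, y along the bar, z up.
- knob_screw_grip (a point): A bystander in the rack, to be left there: a screw with a round knob (42 mm across, 22 mm high) and no bar, flange 48 mm across. This point is the centre of its knob, z up.
Things that resemble listed ones, but are neither listed nor needed, are in the scene too. What is shaped like the part that bears long_screw_grip but turquoise is not meant.

How it is judged:
By the outcome, as a careful person would: the job done as asked, in the order asked, and still so for the second after the job is handed in, with the robot touching nothing.
It also fails if it takes over 45 s, if anything falls off the work surface, if the arm or the gripper's body presses on something with over 40 N, if the wrist force passes 120 N, or if a joint passes its speed limit or range.

ROBOT

A 6-joint arm with a two-finger parallel gripper is mounted at the origin on the work surface. World frame = base frame: x ahead of the robot, y to its left, z up, the work surface at z = 0. Lengths are in m, angles in rad, forces in N, time in s.
With the tool pointing down it reaches from about 0.35 to 0.775 m from the base axis. Payload 7.3 kg.
Tool frame: the origin (TCP) lies at the very end of the fingers, on their centre line; the grasp point (between the pads) lies 19 mm behind it; z points along the fingers, y is the direction in which the jaws open and shut (so a half turn about z gives the same grasp; the last joint's range is limited). The gripper opens to 92 mm and grips with 3 to 60 N. Pads are 19 mm wide; open, the fingers measure 130 mm over their backs; the gripper's body (75 mm by 190 mm) begins 47 mm behind the grasp point.
Start: joints at [-1.255, 0.342, 1.524, -0, 1.275, -0.146], TCP at [0.234, -0.47, 0.227] pointing down, gripper open.
Joint ranges: [-2.53, 2.53], [-0.77, 2.02], [0.04, 2.7], [-1, 4.14], [0.28, 2.66], [-3.11, 3.11]. Speed limits (rad/s): [2.57, 2.57, 3.14, 3.14, 3.14, 3.14].

INTERFACE

Orientations are given as [roll, pitch, yaw] about the fixed x, y, z axes, in that order (R = Rz(yaw) Ry(pitch) Rx(roll)).
In Python, from cell import observe, read_camera, camera_info, hand_in gives the robot as it stands.
- The arm moves only by the tool jog_arm, never from a script. Its argument "rows" is one flat list of numbers, 5 for each row, row after row: the finger opening in mm, from 0 to 91.8, then the shift along the tool's x, y, z in mm, then the turn about the tool's z in degrees. In form: [gripper, tx, ty, tz, roll, gripper, tx, ty, tz, roll, ...]. A call has 1 to 20 rows; each row shifts and turns the commanded pose from where the row before left it, along the tool's axes as they then stand; what a row does not reach is not made up. A row lasts 1/10 s, in which the tool goes at most 50 mm and 8.59 degrees, less where a joint would pass 70% of its speed; a pose out of reach is approached as far as the arm can. A call with a gripper value outside its range is refused whole. The fingers move at their own pace and stop on an object; "grip_force" is the grip in N (left out, the last holds). Time passes only in rows, so rows that do not move let the fingers close. It gives the time, the measured TCP pose, the force and the opening at its end, in the units of the state.
- observe(): the state, without advancing time (a new reading comes with each control period).
- read_camera(name): name is "scene" or "side" or "wrist"; returns (picture, depth): 384x512x3 uint8, red, green, blue; 384x512 float32, m along the optical axis (not along the pixel's ray), 0 where there is no reading.
- camera_info(name): a dict with "fx", "fy", "cx", "cy" (pixels), "extrinsics" (4x4, takes a point from camera to world coordinates); the wrist camera has in their place "tool_from_camera" (4x4, takes a point from camera to tool coordinates, whose origin is the TCP and whose axes are the flange's). Camera axes: x right, y up, looking along -z (the intrinsics and any distortion apply to the point x, -y, -z); pixel columns grow to the right and rows downward; lengths in m; the calibration is good to about 2 mm. A picture is of the moment at which its call begins: read the wrist's pose just before it. camera_info takes no time and is no camera call.
- hand_in(): hands the job in, once; it reports no verdict.
The state is a dict: "time": time; "qpos": joint angles; "qvel": joint speeds; "joint_efforts": joint torques, N m; "tool_pos": TCP position; "tool_rot": TCP orientation; "contact_force": force on the tool from outside, world axes, zero at the start; "torque": the same for the moment, N m; "opening": finger opening in m.
Only numpy, scipy, OpenCV 4.12 (cv2) and the standard library are available. Lean on these libraries where they do the work, as an engineer would, in place of code of your own. Each camera call takes 0.05 s, during which the arm holds its last target. There are 200 camera calls.

## Working session

There is one attempt and no reset: what is moved stays moved. The work goes in short steps, Python scripts to look and compute and a tool call to move; the robot and the scene stay as the last step left them, time stands still between calls to the robot, and variables do not carry over. Pictures are saved under pics/ and viewed, about 8 in all and at most 12, crops included, and the job is handed in when it is done.

Besides the shell and the picture viewer there is one more tool, called after "Emit:" as name(argument=value, ...) on one line, values as JSON. jog_arm: Moves the arm, as the interface text tells. Its arguments: {"type":"object","properties":{"rows":{"type":"array","items":{"type":"number"}},"grip_force":{"type":"number"}},"required":["rows"]}

```bash
ls; mkdir -p pics; cat > h.py <<'E'
import numpy as np, cv2
from cell import observe, read_camera, camera_info, hand_in
def grab(n,tag):
    s=observe(); p,d=read_camera(n); np.savez(f'{tag}.npz',p=p,d=d,pos=s['tool_pos'],rot=s['tool_rot'])
    cv2.imwrite(f'pics/{tag}.png',p[:,:,::-1]); return s,p,d
def Rm(r):
    from scipy.spatial.transform import Rotation as R
    return R.from_euler('xyz',r).as_matrix()
def ext(n,s=None):
    c=camera_info(n)
    if n!='wrist': return c,np.array(c['extrinsics'])
    T=np.eye(4);T[:3,:3]=Rm(s['rot'] if 'rot' in s else s['tool_rot']);T[:3,3]=s['pos'] if 'pos' in s else s['tool_pos']
    return c,T@np.array(c['tool_from_camera'])
def cloud(n,d,s=None):
    c,T=ext(n,s); v,u=np.mgrid[:d.shape[0],:d.shape[1]]
    P=np.stack([(u-c['cx'])/c['fx']*d,-(v-c['cy'])/c['fy']*d,-d],-1)
    return P@T[:3,:3].T+T[:3,3]
def onplane(n,uv,z,s=None):
    c,T=ext(n,s); uv=np.atleast_2d(uv).astype(float)
    r=np.stack([(uv[:,0]-c['cx'])/c['fx'],-(uv[:,1]-c['cy'])/c['fy'],-np.ones(len(uv))],-1)@T[:3,:3].T
    return T[:3,3]+r*((z-T[2,3])/r[:,2])[:,None]
E
python3 - <<'E'
from h import *
print(observe())
for n in('scene','side','wrist'):
    print(n,{k:(np.round(v,3).tolist() if not isinstance(v,str) else v) for k,v in camera_info(n).items()})
a=grab('scene','sc0')[1];b=grab('side','si0')[1]
E
```

```text
pics
{'time': 0.0, 'qpos': array([-1.25502149e+00,  3.42739102e-01,  1.52499371e+00,  1.18912989e-05,
        1.27542348e+00, -1.46013394e-01]), 'qvel': array([ 6.64113894e-04, -1.14705461e-03,  7.80328935e-04, -8.81318095e-04,
        3.71438019e-05, -7.71483728e-04]), 'joint_efforts': array([-2.27069642e-03, -4.31250179e+01, -2.44225574e+01,  7.16648530e-02,
        5.58863988e-02, -1.41189844e-04]), 'tool_pos': array([ 0.23380375, -0.46961357,  0.22604461]), 'tool_rot': array([-3.14004731e+00, -2.38751833e-04,  4.61784578e-01]), 'contact_force': array([0.6671633 , 0.45836973, 0.26942934]), 'torque': array([ 0.01267194,  0.01079253, -0.01697792]), 'opening': 0.0916639436154852}
scene {'fx': 492.451, 'fy': 492.451, 'cx': 265.433, 'cy': 194.585, 'extrinsics': [[-0.44, -0.655, 0.614, 1.339], [0.898, -0.319, 0.304, 0.359], [-0.003, 0.685, 0.728, 1.098], [0.0, 0.0, 0.0, 1.0]]}
side {'fx': 403.161, 'fy': 403.161, 'cx': 251.886, 'cy': 190.66, 'extrinsics': [[-0.888, 0.282, -0.363, 0.221], [-0.459, -0.561, 0.689, 0.574], [-0.01, 0.778, 0.628, 0.69], [0.0, 0.0, 0.0, 1.0]]}
wrist {'fx': 283.906, 'fy': 283.906, 'cx': 256.221, 'cy': 192.257, 'tool_from_camera': [[-0.0, 0.967, 0.256, 0.069], [1.0, 0.0, -0.001, 0.0], [-0.001, 0.256, -0.967, -0.159], [0.0, 0.0, 0.0, 1.0]]}
```

View pics/sc0.png

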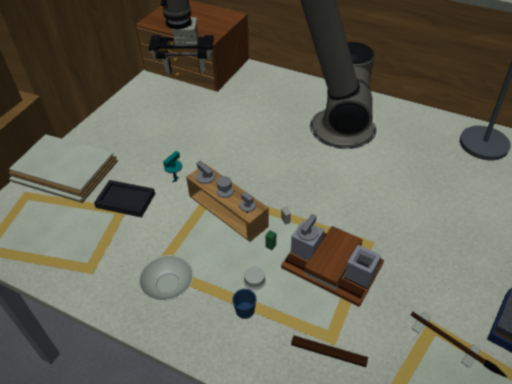

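View pics/si0.png

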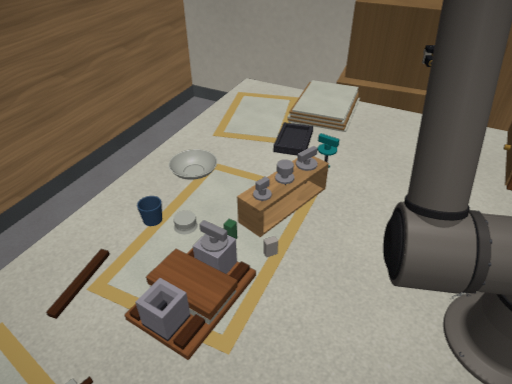

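The scene view shows the rack with the long screw (204,172), the knob (225,186) and the short screw (247,201). The press has its occupied post at (307,235) and its empty post at (362,265). The turquoise decoy stands at (173,160). The side view agrees: long screw at (307,158), empty post at (163,308).

```bash
python3 - <<'E'
from h import *
def rect(P):
    r=cv2.minAreaRect((P[:,:2]*1000).astype(np.float32)); return np.round(r[0],1),np.round(r[1],1),round(r[2],1)
for n,t,R,Pb in(('scene','sc0',(185,150,272,240),(280,210,390,305)),('side','si0',(235,140,335,235),(120,215,260,350))):
    z=np.load(t+'.npz'); C=cloud(n,z['d']); hsv=cv2.cvtColor(z['p'],cv2.COLOR_RGB2HSV); ok=(z['d']>0)
    def crop(b):
        m=np.zeros(ok.shape,bool); m[b[1]:b[3],b[0]:b[2]]=1; return m&ok
    grey=hsv[:,:,1]<75
    m=crop(R)&grey&(C[:,:,2]>.118)&(C[:,:,2]<.14)
    k,L,st,ce=cv2.connectedComponentsWithStats(m.astype(np.uint8))
    print(n)
    for i in range(1,k):
        if st[i,4]>15:
            P=C[L==i]; print('top',st[i,4],ce[i].round(1),'z',np.percentile(P[:,2],[10,50,90]).round(4),rect(P))
    m=crop(R)&~grey&(C[:,:,2]>.078)&(C[:,:,2]<.092); P=C[m]; print('rack',rect(P),np.median(P[:,2]))
    m=crop(Pb)&grey&(C[:,:,2]>.083)&(C[:,:,2]<.097)
    k,L,st,ce=cv2.connectedComponentsWithStats(m.astype(np.uint8))
    for i in range(1,k):
        if st[i,4]>30:
            P=C[L==i]; print('post',st[i,4],ce[i].round(1),np.median(P[:,2]).round(4),rect(P))
    m=crop(Pb)&grey&(C[:,:,2]>.115)&(C[:,:,2]<.14); P=C[m]; print('pscrew',rect(P),np.median(P[:,2]))
E
```

```text
scene
top 111 [204.3 167.7] z [0.1209 0.1282 0.1314] (array([ 500.8, -250.5]), array([58.8, 18.3]), 69.6)
top 161 [223.9 182.3] z [0.1222 0.1286 0.1314] (array([ 527.1, -171.1]), array([42.7, 40.4]), 11.2)
top 76 [247.  196.7] z [0.1206 0.1271 0.1313] (array([547.3, -88.6]), array([36.6, 18.9]), 75.9)
rack (array([ 524.5, -169.1]), array([263.9,  80.9]), 72.9) 0.08476205853737406
post 337 [307.7 235.3] 0.0917 (array([564.5,  98.3]), array([65.1, 67.6]), 85.5)
post 426 [363.8 258.9] 0.0899 (array([579.9, 256.6]), array([65.1, 70.3]), 84.8)
pscrew (array([564.8,  98.5]), array([16.8, 61.1]), 86.4) 0.13259301332116546
side
top 138 [306.6 151.9] z [0.1203 0.1272 0.1292] (array([ 497. , -249.7]), array([58.3, 18.3]), 66.2)
top 183 [284.5 165.5] z [0.1212 0.1276 0.1295] (array([ 522.7, -168.8]), array([40.2, 40.8]), 56.0)
top 101 [261.5 182. ] z [0.12   0.1271 0.1293] (array([543.4, -86. ]), array([34.5, 15.9]), 65.9)
rack (array([ 510. , -207.4]), array([342. ,  82.8]), 74.2) 0.08448491148143156
post 562 [213.5 246.4] 0.091 (array([560.9,  99. ]), array([67. , 64.6]), 83.8)
post 861 [160.4 298.2] 0.0896 (array([576.3, 258. ]), array([65.8, 66.3]), 85.0)
pscrew (array([560.9,  99.6]), array([16.9, 61. ]), 85.2) 0.13165873241045717
```

Emit:
jog_arm(rows=[91.8, 40, 0, 0, 0, 91.8, 40, 0, 0, 0, 91.8, 40, 0, 0, 0, 91.8, 0, 0, 0, -8.3, 91.8, 0, 0, 0, -8.3, 91.8, 0, 0, 0, -8.3, 91.8, 0, 0, 0, -8.3, 91.8, 0, 0, 0, -8.3, 91.8, 35.5, 14.2, 0, 0, 91.8, 35.5, 14.2, 0, 0, 91.8, 35.5, 14.2, 0, 0, 91.8, 35.5, 14.2, 0, 0, 91.8, 35.5, 14.2, 0, 0, 91.8, 35.5, 14.2, 0, 0, 91.8, 0, 0, 0, 0, 91.8, 0, 0, 0, 0])

```text
time: 1.7
tool_pos: [0.5003, -0.2505, 0.2262]
tool_rot: [-3.141, 0.0, 1.188]
contact_force: [-1.1, -0.6, 0.4]
opening: 0.0918
```

```bash
python3 - <<'E'
from h import *
s,p,d=grab('wrist','w0'); C=cloud('wrist',d,s)
hsv=cv2.cvtColor(p,cv2.COLOR_RGB2HSV)
m=(hsv[:,:,1]<75)&(C[:,:,2]>.122)&(C[:,:,2]<.14)&(d>0)
k,L,st,ce=cv2.connectedComponentsWithStats(m.astype(np.uint8))
for i in range(1,k):
    if st[i,4]>60:
        P=C[L==i]; r=cv2.minAreaRect((P[:,:2]*1000).astype(np.float32)); print(st[i],ce[i].round(1),np.median(P[:,2]).round(4),np.round(r[0],1),np.round(r[1],1),r[2])
        X=P[:,:2]-P[:,:2].mean(0); w,v=np.linalg.eigh(X.T@X); print('pca',np.degrees(np.arctan2(v[1,1],v[0,1])), P[:,:2].mean(0))
E
```

```text
[224   0  21  17 325] [234.1   7.6] 0.129 [ 541.4 -101.8] [10.8 16.2] 66.36474609375
pca 158.2735096119902 [ 0.5414384 -0.1024266]
[ 226   78   47   50 1858] [249.  102.4] 0.1295 [ 524.9 -173.9] [40.6 39.9] 68.12059783935547
pca 63.753201664439004 [ 0.5250601 -0.1736703]
[ 247  164   18   63 1022] [254.9 195. ] 0.1293 [ 498.3 -253.5] [59.3 15.7] 67.07514953613281
pca 67.37089903471784 [ 0.498773  -0.2522152]
```

View pics/w0.png

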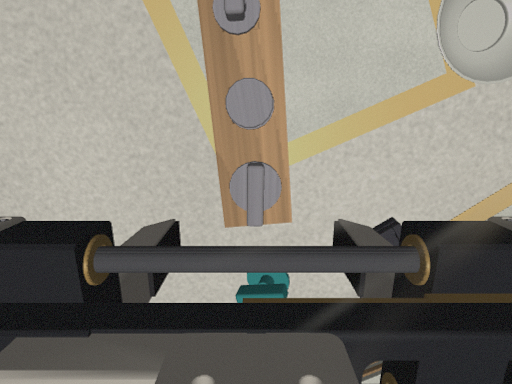

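Emit:
jog_arm(rows=[91.8, -2.8, -0.8, 20, 0.9, 91.8, 0, 0, 30, 0, 91.8, 0, 0, 30, 0, 91.8, 0, 0, 30, 0, 91.8, 0, 0, 15, 0, 91.8, 0, 0, 0, 0, 10, 0, 0, 0, 0, 10, 0, 0, 0, 0, 10, 0, 0, 0, 0, 10, 0, 0, 0, 0, 10, 0, 0, 0, 0, 10, 0, 0, 0, 0, 10, 0, 0, 0, 0, 10, 0, 0, 0, 0], grip_force=40)

```text
time: 3.15
tool_pos: [0.4985, -0.2533, 0.1017]
tool_rot: [3.142, 0.0, 1.171]
contact_force: [0.0, -0.1, 0.1]
opening: 0.0323
```

Emit:
jog_arm(rows=[10, 0, 0, 0, 0, 10, 0, 0, 0, 0, 10, 0, 0, 0, 0, 10, 0, 0, 0, 0, 10, 0, 0, 0, 0])

```text
time: 3.65
tool_pos: [0.4985, -0.2534, 0.1017]
tool_rot: [-3.142, 0.0, 1.17]
contact_force: [-0.3, 0.7, 0.3]
opening: 0.0158
```

Emit:
jog_arm(rows=[10, 0, 0, -10, 0, 10, 0, 0, -15, 0, 10, 0, 0, -25, 0, 10, 0, 0, -30, 0, 10, 0, 0, -30, 0, 10, 0, 0, -30, 0, 10, 0, 0, -20, 0, 10, 0, 0, 0, 0, 10, 0, 0, 0, 0, 10, 0, 0, 0, 0])

```text
time: 4.65
tool_pos: [0.4978, -0.253, 0.2602]
tool_rot: [-3.139, -0.0, 1.17]
contact_force: [0.1, 0.1, -2.4]
opening: 0.0158
```

Emit:
jog_arm(rows=[10, 0, 0, 0, -5.8, 10, 0, 0, 0, -5.8, 10, 0, 0, 0, -5.8, 10, 20, 2, 0, 0, 10, 35, 2.5, 0, 0, 10, 35, 2.5, 0, 0, 10, 35, 2.5, 0, 0, 10, 35, 2.5, 0, 0, 10, 35, 2.5, 0, 0, 10, 35, 2.5, 0, 0, 10, 35, 2.5, 0, 0, 10, 35, 2.5, 0, 0, 10, 35, 2.5, 0, 0, 10, 35, 2.5, 0, 0, 10, 35, 2.5, 0, 0, 10, 20, 1.5, 0, 0, 10, 0, 0, 0, 0, 10, 0, 0, 0, 0, 10, 0, 0, 0, 0])

```text
time: 6.55
tool_pos: [0.5701, 0.1656, 0.261]
tool_rot: [-3.14, 0.001, 1.473]
contact_force: [0.5, -0.5, -1.7]
opening: 0.0159
```

```bash
python3 - <<'E'
from h import *
s,p,d=grab('wrist','w1'); C=cloud('wrist',d,s); print(s['tool_pos'],s['tool_rot'],s['contact_force'])
hsv=cv2.cvtColor(p,cv2.COLOR_RGB2HSV)
m=(hsv[:,:,1]<75)&(C[:,:,2]>.084)&(C[:,:,2]<.096)&(d>0)
k,L,st,ce=cv2.connectedComponentsWithStats(m.astype(np.uint8))
for i in range(1,k):
    if st[i,4]>150:
        P=C[L==i]; r=cv2.minAreaRect((P[:,:2]*1000).astype(np.float32)); print(st[i],ce[i].round(1),np.median(P[:,2]).round(4),np.round(r[0],1),np.round(r[1],1),r[2])
        c=cv2.findContours((L==i).astype(np.uint8),cv2.RETR_CCOMP,cv2.CHAIN_APPROX_NONE)
        for q in c[0]:
            if len(q)>50:
                W=onplane('wrist',q[:,0],.090,s); r=cv2.minAreaRect((W[:,:2]*1000).astype(np.float32)); print('  cont',len(q),np.round(r[0],1),np.round(r[1],1),r[2])
grab('scene','sc1');
E
```

```text
[0.57011195 0.16559877 0.26096646] [-3.14026581e+00  9.24018483e-04  1.47319916e+00] [ 0.45122464 -0.53032941 -1.66791839]
[ 225   65   60   62 2453] [254.6  94.2] 0.0903 [577.7 255.7] [63.9 63.9] 84.73477935791016
  cont 235 [577.5 255.5] [63.8 64. ] 84.39125061035156
  cont 136 [577.2 255.2] [38.6 38.7] 85.21199035644531
```

View pics/w1.png

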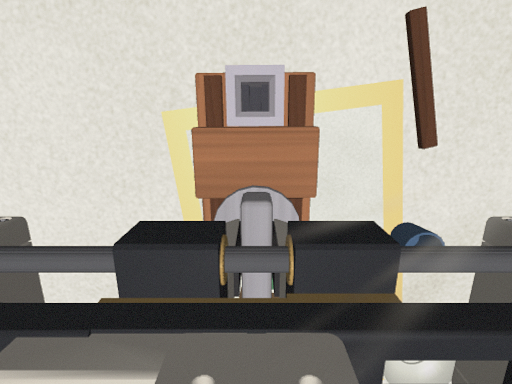

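```bash
python3 - <<'E'
from h import *
z=np.load('w1.npz'); d=z['d']; c=camera_info('wrist'); T=np.array(c['tool_from_camera'])
v,u=np.mgrid[:d.shape[0],:d.shape[1]]
P=np.stack([(u-c['cx'])/c['fx']*d,-(v-c['cy'])/c['fy']*d,-d],-1)@T[:3,:3].T+T[:3,3]
P*=1000
for r in range(180,250,4): print(r,P[r,256].round(1),P[r,228].round(1),d[r,256].round(4))
# flange edge
f=(abs(P[:,:,2]-10.5)<4)&(d>0); f[:,:200]=0;f[:,310:]=0
q=P[f]; print(len(q)); 
m=(q[:,0]>5); q=q[m]
e=[(y,q[abs(q[:,1]-y)<1.5][:,0].max().round(1)) for y in range(-24,25,6) if (abs(q[:,1]-y)<1.5).any()]; print(e, q[:,1].min(),q[:,1].max(), np.median(q[:,2]))
b=(P[:,:,2]>-32)&(P[:,:,2]<-22)&(d>0)&(abs(P[:,:,1])<12)&(P[:,:,0]>8)&(P[:,:,0]<45); q=P[b]; print('bar',len(q),q.min(0),q.max(0),np.median(q,0))
E
```

```text
180 [-1.050e+01  2.000e-01  2.004e+02] [-10.3 -35.9 199.7] 0.3672
184 [-15.7   0.2 200. ] [-15.8 -36.1 200.5] 0.3682
188 [26.4  0.3 10.4] [-21.  -36.2 200.1] 0.1741
192 [ 29.3   0.3 -10.1] [  68.6    0.3 -158.5] 0.1535
196 [ 29.4   0.3 -18.4] [ 20.5 -17.3  13.3] 0.1455
200 [ 29.1   0.3 -24.6] [ 18.7 -17.1  10.4] 0.1396
204 [ 27.8   0.3 -27.2] [ 16.2 -17.1  10.1] 0.1375
208 [ 26.2   0.3 -28.4] [ 13.2 -17.3  11.2] 0.1367
212 [ 23.9   0.3 -27.8] [ 10.9 -17.3  10.2] 0.1379
216 [ 21.8   0.3 -27.5] [  8.4 -17.3   9.8] 0.1386
220 [ 19.5   0.3 -27.1] [  5.5 -17.5  10.5] 0.1396
224 [ 18.    0.3 -28.5] [ 10.7 -15.4  -9.9] 0.1386
228 [ 15.8   0.3 -28.2] [ 10.7 -14.8 -15.8] 0.1395
232 [ 13.1   0.2 -26.9] [ 10.5 -14.4 -20.7] 0.1415
236 [ 11.4   0.2 -27.8] [ 10.6 -13.8 -26.1] 0.1411
240 [  9.6   0.2 -28.7] [ 10.9 -13.3 -31.6] 0.1406
244 [  6.8   0.2 -27.2] [ 10.2 -13.1 -34.5] 0.1428
248 [ 30.3   0.3 -80. ] [ 30.6  -8.1 -80.5] 0.0857
1355
[(-24, np.float64(14.3)), (-18, np.float64(21.1)), (-12, np.float64(24.8)), (-6, np.float64(26.6)), (0, np.float64(27.2)), (6, np.float64(26.9)), (12, np.float64(24.9)), (18, np.float64(21.4)), (24, np.float64(16.2))] -26.256547483814135 27.591593738312056 10.17672591239327
bar 1523 [  8.0201569  -11.95310394 -31.94530473] [ 29.6840258   11.90703472 -22.00083718] [ 18.36312289   0.25635185 -27.55447838]
```

The wrist view shows the empty post and its well at (255,94), with the screw held in the jaws at (257,200). In the hand it sits about 0.7 mm off centre, with no slip.

Emit:
jog_arm(rows=[10, 30, -0.4, 0, 0, 10, 30, -0.4, 0, 0, 10, 30.1, -0.5, 0, -0.2, 10, 0, 0, 25, 0, 10, 0, 0, 30, 0, 10, 0, 0, 25, 0, 10, 0, 0, 10, 0, 10, 0, 0, 0, 0, 10, 0, 0, 0, 0, 10, 0, 0, 0, 0])

```text
time: 7.65
tool_pos: [0.5787, 0.2565, 0.1735]
tool_rot: [3.139, -0.001, 1.477]
contact_force: [-0.9, 0.1, -1.5]
opening: 0.0159
```

```bash
python3 - <<'E'
from h import *
s=grab('side','si2')[0]; p=cv2.imread('pics/si2.png'); q=cv2.imread('pics/si2.png')
a=grab('scene','sc2')[1][:,:,::-1]
o=np.hstack([cv2.resize(p[180:360,80:260],(400,400),interpolation=2),cv2.resize(a[190:310,300:420],(400,400),interpolation=2)])
cv2.imwrite('pics/c2.png',o); print(s['tool_pos'],s['tool_rot'],s['contact_force'])
E
```

```text
[0.57871662 0.25645663 0.17350079] [ 3.13869714e+00 -1.10353365e-03  1.47720014e+00] [-0.9432236   0.08594859 -1.52976431]
```

View pics/c2.png

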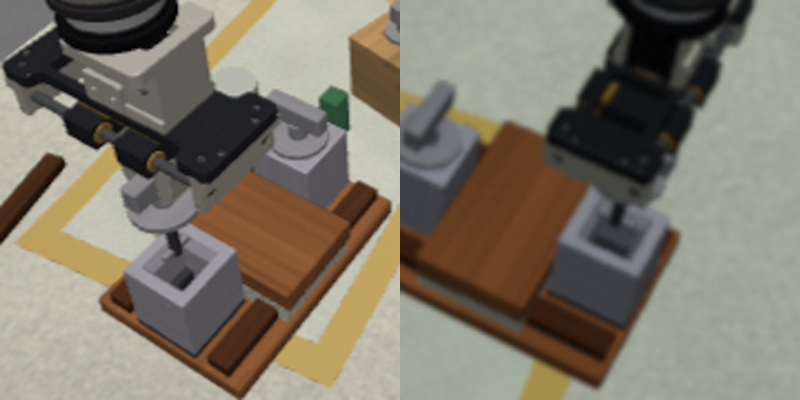

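Emit:
jog_arm(rows=[10, -1.2, -1, 0, 0, 10, 0, 0, 0, 0, 10, 0, 0, 8, 0, 10, 0, 0, 8, 0, 10, 0, 0, 8, 0, 10, 0, 0, 8, 0, 10, 0, 0, 5, 0, 10, 0, 0, 0, 0, 10, 0, 0, 0, 0])

```text
time: 8.65
tool_pos: [0.5768, 0.2554, 0.1347]
tool_rot: [3.141, 0.0, 1.478]
contact_force: [1.1, 0.1, -2.4]
opening: 0.0156
```

Emit:
jog_arm(rows=[10, 0, 0.5, 4, 0, 10, 0, 0, 4, 0, 10, 0, 0, 4, 0, 10, 0, 0, 4, 0, 10, 0, 0, 4, 0, 10, 0, 0, 0, 0, 10, 0, 0, 0, 0])

```text
time: 9.35
tool_pos: [0.5772, 0.2553, 0.1146]
tool_rot: [-3.141, 0.0, 1.478]
contact_force: [-0.5, -0.0, -1.3]
opening: 0.0158
```

Free so far, and the pin is inside the slot. Next I'll go down gently until the flange seats.

Emit:
jog_arm(rows=[10, 0, 0, 2, 0, 10, 0, 0, 2, 0, 10, 0, 0, 2, 0, 10, 0, 0, 1, 0, 10, 0, 0, 0.5, 0, 10, 0, 0, 0, 0, 10, 0, 0, 0, 0])

```text
time: 10.05
tool_pos: [0.5772, 0.2553, 0.1072]
tool_rot: [3.141, 0.0, 1.478]
contact_force: [0.3, 0.1, -2.0]
opening: 0.0159
```

Emit:
jog_arm(rows=[10, 0, 0, 0.5, 0, 10, 0, 0, 0.5, 0, 10, 0, 0, 0.5, 0, 10, 0, 0, 0, 0, 10, 0, 0, 0, 0])

```text
time: 10.55
tool_pos: [0.5773, 0.2553, 0.1067]
tool_rot: [3.141, -0.0, 1.478]
contact_force: [-2.0, -0.9, 4.9]
opening: 0.0159
```

Emit:
jog_arm(rows=[10, 0, 0, 0.3, 0, 10, 0, 0, 0, 5, 10, 0, 0, 0, 5, 10, 0, 0, 0, 5, 10, 0, 0, 0, 5, 10, 0, 0, 0, 5, 10, 0, 0, 0, 5, 10, 0, 0, 0, 0])

```text
time: 11.35
tool_pos: [0.5781, 0.2554, 0.1067]
tool_rot: [3.14, -0.002, 0.952]
contact_force: [-0.0, -0.3, 5.7]
opening: 0.0156
```

Emit:
jog_arm(rows=[10, 0, 0, 0, 5, 10, 0, 0, 0, 5, 10, 0, 0, 0, 5, 10, 0, 0, 0, 5, 10, 0, 0, 0, 5, 10, 0, 0, 0, 5, 10, 0, 0, 0, 5, 10, 0, 0, 0, 5, 10, 0, 0, 0, 5, 10, 0, 0, 0, 5, 10, 0, 0, 0, 5, 10, 0, 0, 0, 5, 10, 0, 0, 0, 0, 10, 0, 0, 0, 0])

```text
time: 12.75
tool_pos: [0.5781, 0.2554, 0.1066]
tool_rot: [-3.141, -0.003, -0.092]
contact_force: [-0.7, -0.6, 5.1]
opening: 0.0156
```

```bash
python3 - <<'E'
from h import *
s=observe(); print(s['tool_pos'],s['tool_rot'],s['contact_force'],s['torque'],s['qpos'])
p=grab('side','si3')[1][:,:,::-1]; a=grab('scene','sc3')[1][:,:,::-1]
cv2.imwrite('pics/c3.png',np.hstack([cv2.resize(p[180:360,80:260],(400,400),interpolation=2),cv2.resize(a[190:310,300:420],(400,400),interpolation=2)]))
E
```

```text
[0.57813273 0.25544361 0.10663179] [-3.14072717e+00 -2.75782743e-03 -9.20366730e-02] [-0.6520208  -0.59149527  5.06722487] [-0.09720983  0.08844754 -0.07839351] [ 2.94998308e-01  6.41436336e-01  1.36941317e+00 -2.65035337e-04
  1.12786265e+00  1.95794336e+00]
```

View pics/c3.png

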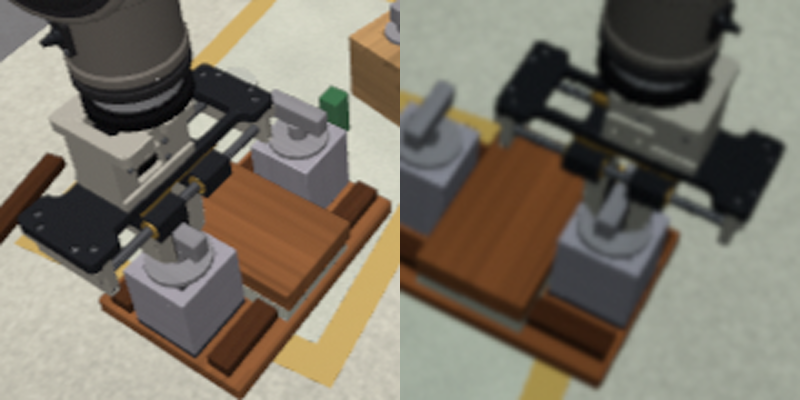

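The flange sits flat on the post, and the bar is parallel to the other post's. I'll let go and back off.

Emit:
jog_arm(rows=[80, 0, 0, 0, 0, 80, 0, 0, 0, 0, 80, 0, 0, 0, 0, 80, 0, 0, 0, 0, 80, 0, 0, 0, 0, 80, 0, 0, 0, 0, 80, 0, 0, 0, 0, 80, 0, 0, -10, 0, 80, 0, 0, -20, 0, 80, 0, 0, -30, 0, 80, 0, 0, -40, 0, 80, 0, 0, -40, 0, 80, -40, 0, 0, 0, 80, -40, 0, 0, 0, 80, -40, 0, 0, 0, 80, 0, 0, 0, 0, 80, 0, 0, 0, 0])

```text
time: 14.55
tool_pos: [0.4576, 0.2668, 0.2468]
tool_rot: [-3.141, -0.002, -0.092]
contact_force: [0.3, -0.3, -0.1]
opening: 0.0797
```

```bash
python3 - <<'E'
from h import *
s=observe(); print(s['tool_pos'],s['contact_force'],s['opening'])
def rect(P):
    r=cv2.minAreaRect((P[:,:2]*1000).astype(np.float32)); return np.round(r[0],1),np.round(r[1],1),round(r[2],1)
o=[]
for n,t,B in(('scene','sc4',(280,190,400,305)),('side','si4',(110,200,260,350))):
    _,p,d=grab(n,t); C=cloud(n,d); hsv=cv2.cvtColor(p,cv2.COLOR_RGB2HSV); m=np.zeros(d.shape,bool); m[B[1]:B[3],B[0]:B[2]]=1
    m&=(d>0)&(hsv[:,:,1]<75)&(C[:,:,2]>.12)&(C[:,:,2]<.15)
    k,L,st,ce=cv2.connectedComponentsWithStats(m.astype(np.uint8))
    for i in range(1,k):
        if st[i,4]>40: P=C[L==i]; print(n,ce[i].round(1),np.percentile(P[:,2],[50,90]).round(4),rect(P))
    o.append(cv2.resize(p[:,:,::-1],(400,300),interpolation=cv2.INTER_AREA))
cv2.imwrite('pics/c4.png',np.hstack(o))
E
```

```text
[0.45763833 0.26678219 0.24677214] [ 0.26456507 -0.33956331 -0.14984678] 0.07969928233594219
scene [308.3 223.5] [0.1333 0.1362] (array([564.4,  98.9]), array([16.8, 63.4]), 85.2)
scene [365.6 249.6] [0.1338 0.1364] (array([580.9, 256.3]), array([16.6, 60.4]), 84.0)
side [212.6 229.8] [0.132  0.1346] (array([555.8, 103. ]), array([15.3, 15.2]), 64.8)
side [157.1 283.4] [0.1333 0.135 ] (array([577.1, 257.3]), array([17.5, 61. ]), 85.6)
```

View pics/c4.png

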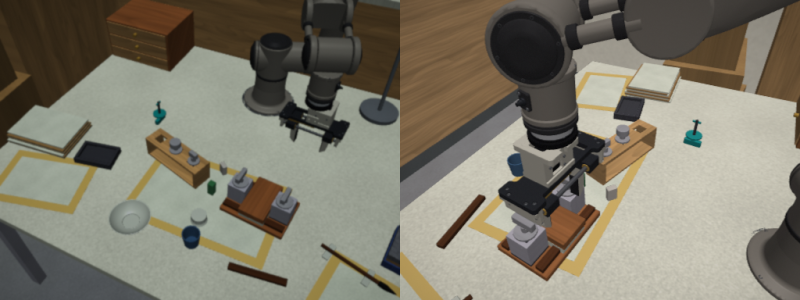

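The screw is seated and aligned. The turquoise decoy seems to have moved, though, so I'm checking when that happened.

```bash
python3 - <<'E'
from h import *
o=[]
for t,n in(('sc0','scene'),('sc1','scene'),('sc4','scene'),('si0','side'),('si4','side')):
    z=np.load(t+'.npz'); p=z['p']; C=cloud(n,z['d']); h=cv2.cvtColor(p,cv2.COLOR_RGB2HSV)
    m=(h[:,:,0]>80)&(h[:,:,0]<98)&(h[:,:,1]>140)&(z['d']>0)&(h[:,:,2]>50)
    P=C[m]; print(t,m.sum(),np.median(P,0).round(3),P[:,2].max().round(3),P.min(0).round(3),P.max(0).round(3))
    v,u=[int(np.median(a)) for a in np.nonzero(m)]
    o.append(cv2.resize(p[max(0,v-40):v+40,max(u-40,0):u+40,::-1],(160,160),interpolation=2))
cv2.imwrite('pics/c5.png',np.hstack(o))
E
```

```text
sc0 188 [ 0.49  -0.374  0.069] 0.107 [ 0.459 -0.398  0.01 ] [ 0.516 -0.352  0.107]
sc1 162 [ 0.345 -0.356  0.043] 0.096 [ 0.312 -0.382  0.007] [ 0.368 -0.331  0.096]
sc4 161 [ 0.346 -0.356  0.043] 0.099 [ 0.313 -0.384  0.007] [ 0.369 -0.33   0.099]
si0 324 [ 0.478 -0.372  0.081] 0.105 [ 0.452 -0.396  0.044] [ 0.508 -0.351  0.105]
si4 353 [ 0.331 -0.352  0.042] 0.099 [ 0.304 -0.38   0.002] [ 0.361 -0.33   0.099]
```

View pics/c5.png

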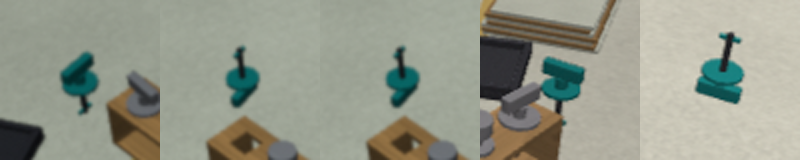

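```bash
python3 - <<'E'
from h import *
print(observe()['time'],hand_in())
E
```

```text
the job is handed in; nothing more can be done
14.65 None
```

The long screw is now in the empty post, fully seated, turned a quarter turn clockwise and released. I handed the job in at 14.65 s, with the gripper open and clear.

**How it went:**
- **Seating:** it went in without resistance. The flange touched down at tool height 106.7 mm, as predicted, with about 5 N of contact.
- **Turn:** the tool went from +84.7° to about -5.3° under light pressure, with no slip in the jaws.

**Last checks:**
- **Position:** the two cameras put the bar centre at (581, 256) and (577, 257) mm, over the well.
- **Height:** the bar top is level with the other post's within about 1.5 mm.
- **Angle:** the bar is within about 1.5° of the other post's bar.
- **Bystanders:** the knob and short screws are still in the rack.

**One thing I can't explain:** the turquoise lookalike moved. It first stood on its tip beside the rack. By the time I carried the long screw to the press, it was upside down about 15 cm away, and it is still on the table. My path passed well clear of it and I recorded no contact force, so it probably toppled by itself, but I didn't see it happen. I left it there.

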